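Find the unlatched bay cover by pressing and push it open

TASK

One of the four identical covers on the sample dock has been left unlatched. Press gently on the ribbed ends with shut fingertips, one cover after another, until you find the one that rocks, then push that end down until the cover falls fully open, and leave it standing open with the other three shut. Do not force the latched covers, grasp nothing, and leave the beaker, dish and vial where they stand.

Things in the scene. Friction and masses are not known exactly. Their poses are not given: they have to be found in the camera images.
- dock: White four-bay sample dock fixed to the worktable, 124 (its x) by 284 (its y) by 90 mm high, origin at the centre of its underside, x pointing away from the robot, z up; turned by up to 12 degrees. Four identical aluminium covers, flush with its top, lie in a row along y, 66 mm apart, each over an open bay 96 (x) by 60 (y) mm and 75 mm deep.
- cover_1_press (a point): Press point of the leftmost (largest y) cover: on its top face (90 mm along the dock's x, 59 mm wide, 5 mm thick), in the middle of the ribbed patch, 28 mm from the dock's centre line towards the end away from the robot and 17 mm from the cover's far edge. Axes like the dock's while the cover is shut (top face then 90 mm above the worktable); moves with the cover.
- cover_1 (a joint): Angle of the leftmost (largest y) cover, rad: 0 shut and flush, grows as its ribbed end goes down, 1.2 open at its stop. Pin along y, 38 mm nearer the robot than the press point, 14.5 mm below the top face. If latched it gives about 2 mm at 10 N. If unlatched it moves under 2 N, swings shut if let go below 0.6, beyond falls open and stays; a fingertip 25 mm below the deck is enough.
- cover_2_press (a point): Press point of the second from the left cover: on its top face (90 mm along the dock's x, 59 mm wide, 5 mm thick), in the middle of the ribbed patch, 28 mm from the dock's centre line towards the end away from the robot and 17 mm from the cover's far edge. Axes like the dock's while the cover is shut (top face then 90 mm above the worktable); moves with the cover.
- cover_2 (a joint): Angle of the second from the left cover, rad: 0 shut and flush, grows as its ribbed end goes down, 1.2 open at its stop. Pin along y, 38 mm nearer the robot than the press point, 14.5 mm below the top face. If latched it gives about 2 mm at 10 N. If unlatched it moves under 2 N, swings shut if let go below 0.6, beyond falls open and stays; a fingertip 25 mm below the deck is enough.
- cover_3_press (a point): Press point of the third from the left cover: on its top face (90 mm along the dock's x, 59 mm wide, 5 mm thick), in the middle of the ribbed patch, 28 mm from the dock's centre line towards the end away from the robot and 17 mm from the cover's far edge. Axes like the dock's while the cover is shut (top face then 90 mm above the worktable); moves with the cover.
- cover_3 (a joint): Angle of the third from the left cover, rad: 0 shut and flush, grows as its ribbed end goes down, 1.2 open at its stop. Pin along y, 38 mm nearer the robot than the press point, 14.5 mm below the top face. If latched it gives about 2 mm at 10 N. If unlatched it moves under 2 N, swings shut if let go below 0.6, beyond falls open and stays; a fingertip 25 mm below the deck is enough.
- cover_4_press (a point): Press point of the rightmost (smallest y) cover: on its top face (90 mm along the dock's x, 59 mm wide, 5 mm thick), in the middle of the ribbed patch, 28 mm from the dock's centre line towards the end away from the robot and 17 mm from the cover's far edge. Axes like the dock's while the cover is shut (top face then 90 mm above the worktable); moves with the cover.
- cover_4 (a joint): Angle of the rightmost (smallest y) cover, rad: 0 shut and flush, grows as its ribbed end goes down, 1.2 open at its stop. Pin along y, 38 mm nearer the robot than the press point, 14.5 mm below the top face. If latched it gives about 2 mm at 10 N. If unlatched it moves under 2 N, swings shut if let go below 0.6, beyond falls open and stays; a fingertip 25 mm below the deck is enough.
- beaker: Clear empty beaker, 77 mm across, 93 mm high, standing loose to the right of the dock; origin at the centre of its underside. To be left alone.
- petri_dish: Flat round clear dish with pale pink contents, 91 mm across, 15 mm high, lying loose on the table to the right of the dock; origin at the centre of its underside. To be left alone.
- vial: Small closed vial, 23 mm across, 43 mm high, standing loose on the table to the left of the dock; origin at the centre of its underside. To be left alone.

How it is judged:
By the outcome, as a careful person would: the job done as asked, in the order asked, and still so for the second after the job is handed in, with the robot touching nothing.
It also fails if it takes over 45 s, if anything falls off the work surface, if the arm or the gripper's body presses on something with over 40 N, if the wrist force passes 120 N, or if a joint passes its speed limit or range.

ROBOT

A 6-joint arm with a two-finger parallel gripper is mounted at the origin on the work surface; the furniture and walls round the work are solid. World frame = base frame: x ahead of the robot, y to its left, z up, the work surface at z = 0. Lengths are in m, angles in degrees, forces in N, time in s.
With the tool pointing down it reaches from about 0.4 to 0.825 m from the base axis. Payload 7 kg.
Tool frame: the origin (TCP) lies midway between the tips of the shut fingers; the grasp point (between the pads) lies 19 mm behind it; z points along the fingers, x is the direction in which the jaws open and shut, and the axes are right-handed (so a half turn about z gives the same grasp; the last joint's range is limited). The gripper opens to 88 mm and grips with 3 to 60 N. Pads are 19 mm wide; open, the fingers measure 130 mm over their backs; the gripper's body (78 mm by 193 mm) begins 47 mm behind the grasp point.
Start: joints at [93.398, 20.546, 0.682, 0, -70.136, -16.507], TCP at [0.153, 0.657, 0.227] pointing down, gripper open.
Joint ranges: [-176.03, 176.03], [-82.01, 121.73], [-58.28, 71.71], [-173.87, 95.51], [-174.79, -0.11], [-173.66, 173.66]. Speed limits (degrees/s): [136.94, 136.94, 172.46, 180, 180, 180].

INTERFACE

Orientations are given as [roll, pitch, yaw] about the fixed x, y, z axes, in that order (R = Rz(yaw) Ry(pitch) Rx(roll)).
In Python, from plant import ctrl, vision, nets gives the robot as it stands.
- The arm moves only by the shell command python3 -m jog 'ROWS'. ROWS is text: rows parted by semicolons, each of 7 numbers parted by spaces: the turn, a rotation vector about the tool's x, y, z in units of 0.1 rad (1.0 is 0.1 rad), then the shift along the tool's x, y, z in units of 4 cm (1.0 is 4 cm), then the opening, from -1 (shut) to 1 (fully open). In form: rx ry rz x y z jaw; .... A call has 1 to 8 rows; each row shifts and turns the commanded pose from where the row before left it, along the tool's axes as they then stand; what a row does not reach is not made up. A row lasts 1/8 s, in which the tool goes at most 62.5 mm and 10.7 degrees, less where a joint would pass 70% of its speed; a pose out of reach is approached as far as the arm can. A call with a number of a shift or a turn outside -1 to 1 is refused whole. A call with a gripper value outside its range is refused whole. The fingers move at their own pace and stop on an object; the grip force is fixed at half the most. Time passes only in rows, so rows that do not move let the fingers close. It gives the time, the measured TCP pose, the force and the opening at its end, in the units of the state.
- ctrl.get_obs(): the state, without advancing time (a new reading comes with each control period).
- vision.snapshot(name): name is "side" or "top"; returns (picture, depth): 400x640x3 uint8, red, green, blue; 400x640 float32, m along the optical axis (not along the pixel's ray), 0 where there is no reading.
- vision.camera_info(name): a dict with "camera_matrix" (3x3 intrinsics, pixels), "camera_from_world" (4x4, takes a point from world to camera coordinates). Camera axes: x right, y down, z forward; pixel columns grow to the right and rows downward; lengths in m; the calibration is good to about 2 mm. A picture is of the moment at which its call begins. camera_info takes no time and is no camera call.
- ctrl.close_job(): hands the job in, once; it reports no verdict.
Trained networks look in the newest picture that a camera, given by its name, has taken for a name from the list of things; names that differ only in an ending like _2 or _b are one class to them, and where a whole thing is asked for, a point or a joint stands for the part that bears it (a point fixed in the world has none). Each returns a list of dicts, best first, with "score" (0 to 1); they miss things now and then, are a little off and sometimes report something else, mostly with a low value. They report only what shows in the picture. A call takes as long as a camera call.
- nets.boxes_of(target, camera): "location" ([x, y, z] in m, in world coordinates, good to about 4 mm: the middle of the surface that is visible of it).
The state is a dict: "clock": time; "joint_pos": joint angles; "qvel": joint speeds; "tau": joint torques, N m; "tool_pos": TCP position; "orientation": TCP orientation; "force": force on the tool from outside, world axes, zero at the start; "moment": the same for the moment, N m; "opening": finger opening in m.
Only numpy, scipy, OpenCV 4.12 (cv2) and the standard library are available. Lean on these libraries where they do the work, as an engineer would, in place of code of your own. Each camera call takes 0.05 s, during which the arm holds its last target.

## Working session

There is one attempt and no reset: what is moved stays moved. The work goes in short steps, Python scripts to look and compute and a shell command to move; the robot and the scene stay as the last step left them, time stands still between calls to the robot, and variables do not carry over. Pictures are saved under pics/ and viewed, and the job is handed in when it is done.

```bash
mkdir -p pics; ls; python3 - <<'E'
from plant import ctrl, vision, nets
import cv2,numpy as np
o=ctrl.get_obs(); print({k:np.round(v,3) for k,v in o.items()})
for n in ["top","side"]:
    p,d=vision.snapshot(n); cv2.imwrite(f"pics/{n}0.png",p[:,:,::-1])
    i=vision.camera_info(n); print(n,i)
    for t in ["dock","cover_1_press","beaker","vial"]:
        for r in nets.boxes_of(t,n)[:5]: print(n,t,r)
E
```

```text
pics
{'clock': np.float64(0.0), 'joint_pos': array([ 9.3400e+01,  2.0593e+01,  6.3300e-01, -2.0000e-02, -7.0136e+01,
       -1.6509e+01]), 'qvel': array([-0.116,  0.002, -0.029, -0.024,  0.059, -0.055]), 'tau': array([-1.0000e-03, -5.8273e+01,  2.9306e+01,  6.9970e+00,  7.0000e-03,
       -0.0000e+00]), 'tool_pos': array([0.153, 0.657, 0.226]), 'orientation': array([-1.79991e+02, -9.70000e-02, -1.03116e+02]), 'force': array([-0.288,  0.074, -0.845]), 'moment': array([ 0.038,  0.024, -0.003]), 'opening': np.float64(0.088)}
top {'camera_matrix': array([[428.3458123 ,   0.        , 324.33859863],
       [  0.        , 428.3458123 , 197.98567651],
       [  0.        ,   0.        ,   1.        ]]), 'camera_from_world': array([[-0.01158405, -0.99991458,  0.0060525 , -0.04695552],
       [-0.99543184,  0.01095803, -0.09484394,  0.40462475],
       [ 0.09476951, -0.00712353, -0.99547375,  1.41133618],
       [ 0.        ,  0.        ,  0.        ,  1.        ]])}
top dock {'location': [0.4274, 0.1063, 0.0907], 'score': 0.77}
top cover_1_press {'location': [0.439, 0.2024, 0.0922], 'score': 
[... 342 characters left out ...]
-0.99572389, -0.09233506,  0.00285779,  0.41971273],
       [-0.04858683,  0.49713871, -0.86630966,  0.09870394],
       [ 0.07857004, -0.86274408, -0.49949916,  1.42750142],
       [ 0.        ,  0.        ,  0.        ,  1.        ]])}
side dock {'location': [0.4166, 0.1434, 0.0899], 'score': 0.57}
side cover_1_press {'location': [0.4234, 0.2064, 0.0903], 'score': 0.86}
side beaker {'location': [0.4703, -0.4134, 0.0632], 'score': 0.67}
side beaker {'location': [0.4137, 0.145, 0.0913], 'score': 0.47}
side beaker {'location': [0.4126, 0.0119, 0.0911], 'score': 0.32}
side vial {'location': [0.3658, 0.3453, 0.0269], 'score': 0.49}
side vial {'location': [0.4264, 0.1402, 0.0901], 'score': 0.42}
```

View pics/top0.png

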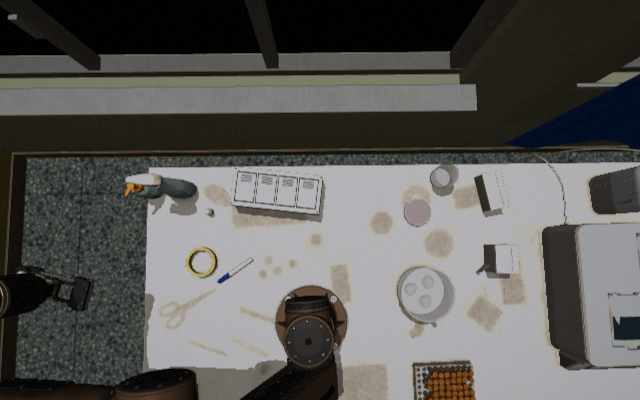

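View pics/side0.png

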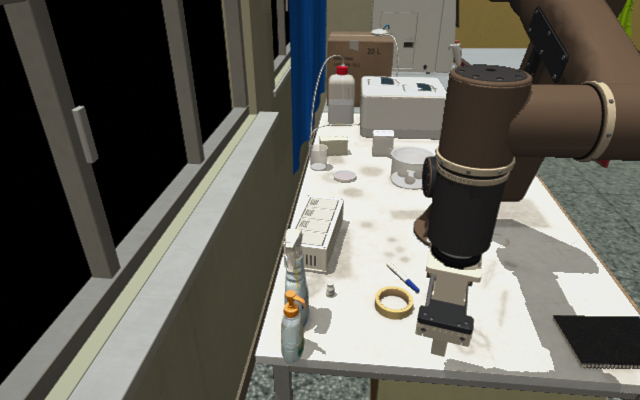

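Top view: the dock is at about (235–322, 168–213), with the covers at x≈246/267/288/308, y≈190 and their ribbed ends up at y≈178. The vial is at (210,212) and there are bottles at (130–195,185). Next I'll measure the dock's pose from depth.

```bash
python3 - <<'E'
from plant import ctrl, vision, nets
import cv2,numpy as np
for n in ["top","side"]:
    p,d=vision.snapshot(n); i=vision.camera_info(n);K=i["camera_matrix"];T=np.linalg.inv(i["camera_from_world"])
    v,u=np.mgrid[:400,:640]
    P=np.stack([(u-K[0,2])/K[0,0]*d,(v-K[1,2])/K[1,1]*d,d],-1)@T[:3,:3].T+T[:3,3]
    m=(d>0)&(P[...,0]>.3)&(P[...,0]<.6)&(P[...,1]>-.15)&(P[...,1]<.32)
    m2=m&(P[...,2]>.08)&(P[...,2]<.1)
    k,l,s,c=cv2.connectedComponentsWithStats(m2.astype(np.uint8)); j=1+np.argmax(s[1:,4]); Q=P[l==j]
    print(n,len(Q),np.median(Q[:,2]),Q.min(0),Q.max(0)); r=cv2.minAreaRect(Q[:,:2].astype(np.float32)*1000); print(r, cv2.boxPoints(r))
    for t in ["cover_1_press","cover_1","vial","petri_dish"]:
        for q in nets.boxes_of(t,n)[:8]: print(n,t,q)
    h=(d>0)&(P[...,0]>.25)&(P[...,0]<.7)&(P[...,1]>.2)&(P[...,1]<.6)
    print('bottle top',np.percentile(P[h][:,2],[90,99,100]))
    b=h&(P[...,2]>.1); print(P[b].min(0),P[b].max(0))
    if n=="top":
        cv2.imwrite("pics/topz.png",cv2.resize(p[150:230,190:340,::-1],None,fx=5,fy=5,interpolation=cv2.INTER_CUBIC))
    else:
        cv2.imwrite("pics/sidez.png",cv2.resize(p[170:350,250:400,::-1],None,fx=3.3,fy=3.3,interpolation=cv2.INTER_CUBIC))
    w=(d>0)&(P[...,0]>.45)&(P[...,1]>-.15)&(P[...,1]<.3)&(P[...,2]>.12)
    print('wall x min',np.percentile(P[w][:,0],[0,1,5]) if w.any() else None)
E
```

```text
top 3297 0.0902444584497537 [ 0.34961169 -0.04437088  0.08002276] [0.50388581 0.2485525  0.09974989]
((427.1293029785156, 102.41488647460938), (284.34234619140625, 124.83718872070312), 83.07039642333984) [[348.01373  -31.18695 ]
 [471.93903  -46.248535]
 [506.24487  236.01672 ]
 [382.31958  251.07831 ]]
top cover_1_press {'location': [0.4386, 0.205, 0.0917], 'score': 0.85}
top cover_1_press {'location': [0.4246, 0.0695, 0.0916], 'score': 0.41}
top cover_1 {'location': [0.4235, 0.0705, 0.0897], 'score': 0.98}
top cover_1 {'location': [0.4312, 0.141, 0.0868], 'score': 0.74}
top cover_1 {'location': [0.4157, 0.0092, 0.0933], 'score': 0.67}
top cover_1 {'location': [0.4417, 0.2026, 0.0912], 'score': 0.58}
top vial {'location': [0.3619, 0.3288, 0.0319], 'score': 0.43}
top vial {'location': [0.4251, 0.0695, 0.0876], 'score': 0.26}
top petri_dish {'location': [0.3609, -0.3587, 0.0122], 'score': 0.66}
bottle top [0.21901435 0.27225804 0.27834369]
[0.40286716 0.2000082  0.10022133] [0.69999668 0.59968355 0.27834369]
wall x min [0.63851073 0.63999392 0.64337914]
side 1922 0.09066256866592998 [ 0.34925888 -0.04114776  0.08007616] [0.49314537 0.25697314 0.09600265]
((426.1849365234375, 108.123291015625), (289.2316589355469, 124.23221588134766), 83.24072265625) [[347.47955  -28.176414]
 [470.84827  -42.798317]
 [504.89032  244.423   ]
 [381.5216   259.0449  ]]
side cover_1_press {'location': [0.423, 0.208, 0.0924], 'score': 0.53}
side cover_1 {'location': [0.4248, 0.2081, 0.0911], 'score': 0.76}
side cover_1 {'location': [0.4283, 0.1394, 0.0892], 'score': 0.76}
side cover_1 {'location': [0.4155, 0.0732, 0.0882], 'score': 0.76}
side vial {'location': [0.3636, 0.3446, 0.0263], 'score': 0.7}
side petri_dish {'location': [0.3571, -0.344, 0.0163], 'score': 0.68}
bottle top [0.21897287 0.27173843 0.27619181]
[0.40055928 0.20023349 0.10009124] [0.69989949 0.59987899 0.27619181]
wall x min [0.63839833 0.6395955  0.64197736]
```

```bash
python3 -m jog --help 2>&1 | head -5; ls
```

```text
invalid input at $: expected rows of numbers
pics
```

```bash
python3 - <<'E'
from plant import ctrl, vision, nets
import numpy as np
for n in ["top","side"]:
    p,d=vision.snapshot(n); i=vision.camera_info(n);K=i["camera_matrix"];T=np.linalg.inv(i["camera_from_world"])
    v,u=np.mgrid[:400,:640]
    P=np.stack([(u-K[0,2])/K[0,0]*d,(v-K[1,2])/K[1,1]*d,d],-1)@T[:3,:3].T+T[:3,3]
    for y in np.arange(.25,.56,.02):
        b=(d>0)&(P[...,0]>.3)&(P[...,0]<.6)&(P[...,1]>y)&(P[...,1]<y+.02)&(P[...,2]>.05)
        if b.any(): print(n,round(y,2),b.sum(),P[b][:,0].min().round(3),P[b][:,0].max().round(3),P[b][:,2].max().round(3))
E
```

```text
top 0.37 68 0.425 0.457 0.105
top 0.39 206 0.414 0.466 0.254
top 0.41 319 0.412 0.465 0.274
top 0.43 168 0.413 0.456 0.278
top 0.45 91 0.42 0.455 0.278
top 0.47 56 0.429 0.453 0.278
top 0.49 111 0.413 0.447 0.276
top 0.51 138 0.412 0.442 0.176
top 0.53 70 0.403 0.441 0.177
side 0.25 159 0.382 0.449 0.094
side 0.41 24 0.412 0.427 0.266
side 0.43 180 0.412 0.462 0.274
side 0.45 768 0.414 0.463 0.277
side 0.47 264 0.421 0.454 0.277
side 0.49 111 0.429 0.448 0.275
side 0.51 73 0.411 0.455 0.177
side 0.53 514 0.401 0.458 0.177
side 0.55 445 0.402 0.457 0.171
```

View pics/topz.png

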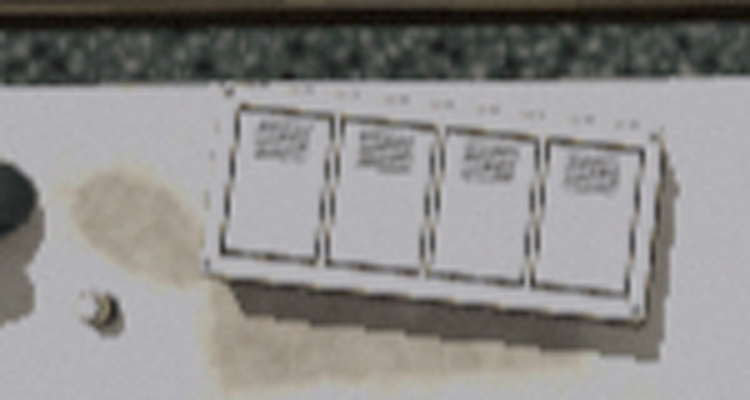

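View pics/sidez.png

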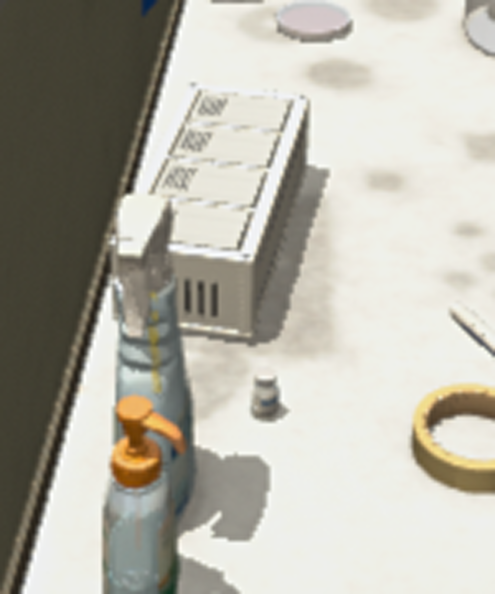

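The dock is at (0.427, 0.104) with yaw −6.9°, top at 0.090. The size matches (284×125), and all four covers look shut. Next: shut the jaws, align tool x with dock −y, and come round clear of the bottles (x>0.40, y 0.37–0.56).

```bash
python3 -m jog '0 0 -0.54 0 0 0 -1; 0 0 -0.54 0 0 0 -1; 0 0 0 0.9 -0.6 0 -1; 0 0 0 0.9 -0.6 0 -1; 0 0 0 0.9 -0.6 0 -1; 0 0 0 0.9 -0.6 0 -1; 0 0 0 0.9 -0.6 0 -1; 0 0 0 0.9 -0.6 0 -1'; python3 -m jog '0 0 0 0.9 -0.6 0 -1; 0 0 0 0.9 -0.6 0 -1; 0 0 0 0.9 -0.6 0 -1; 0 0 0 0 0 0 -1; 0 0 0 0 0 0 -1'
```

```text
clock: 2.1
tool_pos: [0.2705, 0.4243, 0.2268]
orientation: [-180.0, 0.0, -96.9]
force: [0.3, 0.5, 0.6]
opening: 0.0134
clock: 2.72
tool_pos: [0.3287, 0.3099, 0.2269]
orientation: [-180.0, 0.1, -97.0]
force: [0.6, 0.4, -0.2]
opening: 0.0004
```

```bash
python3 -m jog '0 0 0 0.585 -0.94 0 -1; 0 0 0 0.585 -0.94 0 -1; 0 0 0 0.585 -0.94 0.5 -1; 0 0 0 0.585 -0.94 0.5 -1; 0 0 0 0 0 0.8 -1; 0 0 0 0 0 0.7 -1; 0 0 0 0 0 0.2 -1; 0 0 0 0 0 0 -1'; python3 - <<'E'
from plant import vision,nets
import cv2
p,d=vision.snapshot("side"); cv2.imwrite("pics/s1.png",cv2.resize(p[120:320,230:430,::-1],None,fx=3,fy=3))
E
```

```text
clock: 3.72
tool_pos: [0.4666, 0.1994, 0.1186]
orientation: [180.0, -0.0, -96.9]
force: [-0.7, 0.7, 0.4]
opening: 0.0005
```

View pics/s1.png

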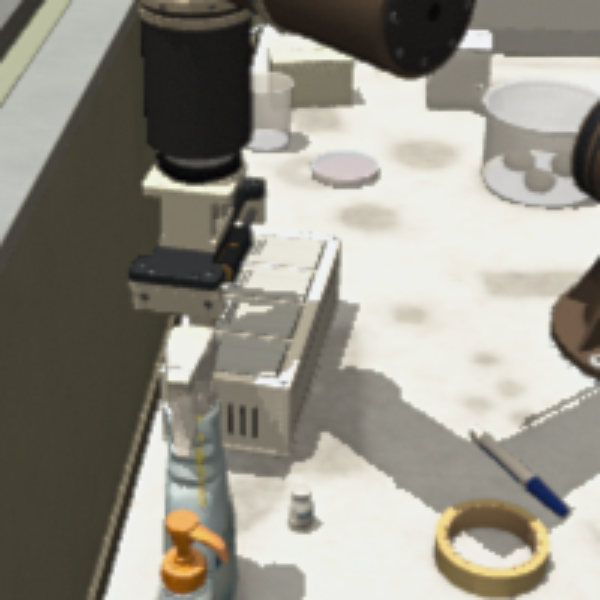

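The gripper hangs over the far end of cover 1, around (200,300), clear of the bottle. I'll press gently in small steps.

```bash
python3 -m jog '0 0 0 0 0 0.35 -1; 0 0 0 0 0 0.2 -1; 0 0 0 0 0 0 -1'; python3 -m jog '0 0 0 0 0 0.05 -1; 0 0 0 0 0 0.05 -1; 0 0 0 0 0 0 -1';python3 -m jog '0 0 0 0 0 0.04 -1; 0 0 0 0 0 0 -1'
```

```text
clock: 4.15
tool_pos: [0.4661, 0.1983, 0.0959]
orientation: [179.9, -0.1, -96.9]
force: [-0.3, 0.9, 0.3]
opening: 0.0004
clock: 4.53
tool_pos: [0.4665, 0.1986, 0.0925]
orientation: [180.0, -0.0, -96.9]
force: [0.8, 0.6, -1.2]
opening: 0.0003
clock: 4.78
tool_pos: [0.4665, 0.1986, 0.0909]
orientation: [180.0, -0.0, -96.9]
force: [0.4, 0.1, 0.4]
opening: 0.0006
```

```bash
python3 -m jog '0 0 0 0 0 0.03 -1; 0 0 0 0 0 0 -1'; python3 -m jog '0 0 0 0 0 0.03 -1; 0 0 0 0 0 0 -1'
```

```text
clock: 5.03
tool_pos: [0.4668, 0.1988, 0.0899]
orientation: [-180.0, 0.0, -96.9]
force: [0.1, -0.3, 1.8]
opening: 0.0004
clock: 5.28
tool_pos: [0.467, 0.1987, 0.0891]
orientation: [-179.9, 0.0, -96.9]
force: [0.4, -1.5, 5.9]
opening: 0.0001
```

Cover 1 gave about 5.9 N at about 1 mm, so it is latched. On to cover 2.

```bash
python3 -m jog '0 0 0 0 0 -0.5 -1; 0 0 0 0.825 0 0 -1; 0 0 0 0.825 0 0 -1; 0 0 0 0 0 0 -1; 0 0 0 0 0 0.3 -1; 0 0 0 0 0 0.14 -1; 0 0 0 0 0 0 -1; 0 0 0 0 0 0 -1'; python3 -m jog '0 0 0 0 0 0.03 -1; 0 0 0 0 0 0 -1';  python3 -m jog '0 0 0 0 0 0.02 -1; 0 0 0 0 0 0 -1'
```

```text
clock: 6.28
tool_pos: [0.4585, 0.1334, 0.0907]
orientation: [180.0, -0.0, -96.9]
force: [0.2, -0.5, -0.3]
opening: 0.0003
clock: 6.52
tool_pos: [0.4588, 0.1334, 0.09]
orientation: [-180.0, 0.0, -96.9]
force: [0.2, 1.3, 1.5]
opening: -0.0
clock: 6.78
tool_pos: [0.459, 0.1334, 0.0894]
orientation: [-179.9, 0.0, -96.9]
force: [1.2, 0.4, 4.0]
opening: 0.0003
```

```bash
python3 -m jog '0 0 0 0 0 0.02 -1; 0 0 0 0 0 0 -1'; python3 -m jog '0 0 0 0 0 -0.51 -1; 0 0 0 0.825 0 0 -1; 0 0 0 0.825 0 0 -1; 0 0 0 0 0 0 -1; 0 0 0 0 0 0.3 -1; 0 0 0 0 0 0.14 -1; 0 0 0 0 0 0 -1; 0 0 0 0 0 0 -1'; python3 -m jog '0 0 0 0 0 0.03 -1; 0 0 0 0 0 0 -1';  python3 -m jog '0 0 0 0 0 0.02 -1; 0 0 0 0 0 0 -1';  python3 -m jog '0 0 0 0 0 0.02 -1; 0 0 0 0 0 0 -1'
```

```text
clock: 7.02
tool_pos: [0.4592, 0.1334, 0.0888]
orientation: [-179.9, 0.0, -96.9]
force: [-0.4, 0.1, 7.6]
opening: 0.0003
clock: 8.02
tool_pos: [0.4505, 0.0679, 0.0907]
orientation: [180.0, -0.0, -96.9]
force: [-0.2, 0.8, 1.0]
opening: 0.0006
clock: 8.28
tool_pos: [0.4509, 0.0679, 0.09]
orientation: [-180.0, 0.0, -96.9]
force: [-0.2, 0.6, 1.9]
opening: 0.0006
clock: 8.52
tool_pos: [0.4511, 0.0679, 0.0893]
orientation: [-179.9, 0.0, -96.9]
force: [0.8, 1.0, 5.1]
opening: 0.0005
clock: 8.78
tool_pos: [0.4513, 0.0679, 0.0888]
orientation: [-179.9, 0.0, -96.9]
force: [-0.2, 0.7, 8.0]
opening: 0.0004
```

Covers 2 and 3 are latched too (7.6 and 8.0 N at about 1.3 mm). On to cover 4, which I'll also test before pushing it.

```bash
python3 -m jog '0 0 0 0 0 -0.51 -1; 0 0 0 0.825 0 0 -1; 0 0 0 0.825 0 0 -1; 0 0 0 0 0 0 -1; 0 0 0 0 0 0.3 -1; 0 0 0 0 0 0.14 -1; 0 0 0 0 0 0 -1; 0 0 0 0 0 0 -1'; python3 -m jog '0 0 0 0 0 0.03 -1; 0 0 0 0 0 0 -1';  python3 -m jog '0 0 0 0 0 0.02 -1; 0 0 0 0 0 0 -1';  python3 -m jog '0 0 0 0 0 0.02 -1; 0 0 0 0 0 0 -1'
```

```text
clock: 9.78
tool_pos: [0.4427, 0.0024, 0.0908]
orientation: [180.0, -0.0, -96.9]
force: [0.1, -0.2, 0.2]
opening: 0.0006
clock: 10.02
tool_pos: [0.443, 0.0023, 0.09]
orientation: [-180.0, 0.0, -96.9]
force: [0.1, 1.1, 1.4]
opening: 0.0001
clock: 10.28
tool_pos: [0.4429, 0.0022, 0.0891]
orientation: [-180.0, 0.0, -96.9]
force: [0.7, -0.5, 1.6]
opening: 0.0003
clock: 10.52
tool_pos: [0.4426, 0.0021, 0.0881]
orientation: [180.0, -0.0, -96.9]
force: [0.8, 0.0, 0.7]
opening: 0.0005
```

Cover 4 gives way at about 1 N. I'll push it down slowly, to about 30 mm below the deck.

```bash
python3 -m jog '0 0 0 0 0 0.1 -1; 0 0 0 0 0 0.1 -1; 0 0 0 0 0 0.1 -1'; python3 -m jog '0 0 0 0 0 0.1 -1; 0 0 0 0 0 0.1 -1; 0 0 0 0 0 0.1 -1; 0 0 0 0 0 0.1 -1; 0 0 0 0 0 0.05 -1; 0 0 0 0 0 0 -1; 0 0 0 0 0 0 -1'
```

```text
clock: 10.9
tool_pos: [0.4424, 0.002, 0.0757]
orientation: [180.0, -0.0, -96.9]
force: [1.1, -0.2, 0.1]
opening: 0.0003
clock: 11.78
tool_pos: [0.4428, 0.0022, 0.0583]
orientation: [-180.0, 0.0, -96.9]
force: [0.6, -0.9, -1.4]
opening: 0.0002
```

```bash
python3 -m jog '0 0 0 0 0 -0.3 -1; 0 0 0 0 0 -0.6 -1; 0 0 0 0 0 -1 -1; 0 0 0 0 0 -1 -1; 0 0 0 0 0 -1 -1; 0 0 0 -1 0.2 0 -1; 0 0 0 -1 0.2 0 -1; 0 0 0 -1 0.2 0 -1'; python3 -m jog '0 0 0 -1 0 0 -1; 0 0 0 -1 0 0 -1; 0 0 0 -1 0 0 -1; 0 0 0 -1 0 0 -1; 0 0 0 0 0 0 -1; 0 0 0 0 0 0 -1'; python3 - <<'E'
from plant import vision,nets
import cv2,numpy as np
for n,(a,b,c,e) in dict(top=(140,240,200,360),side=(180,300,270,390)).items():
    p,d=vision.snapshot(n); cv2.imwrite(f"pics/{n}2.png",cv2.resize(p[a:b,c:e,::-1],None,fx=4.9,fy=4.9,interpolation=cv2.INTER_CUBIC))
    i=vision.camera_info(n);K=i["camera_matrix"];T=np.linalg.inv(i["camera_from_world"])
    v,u=np.mgrid[:400,:640]
    P=np.stack([(u-K[0,2])/K[0,0]*d,(v-K[1,2])/K[1,1]*d,d],-1)@T[:3,:3].T+T[:3,3]
    a=np.radians(-6.93);ex=np.array([np.cos(a),np.sin(a)]);ey=np.array([-ex[1],ex[0]])
    q=P[...,:2]-[.427,.104]; X=q@ex;Y=q@ey
    for k,y in enumerate([.099,.033,-.033,-.099]):
        r=[]
        for x in np.arange(-.04,.045,.01):
            m=(d>0)&(abs(Y-y)<.02)&(abs(X-x)<.005); r.append(round(float(np.median(P[m][:,2]))*1000) if m.sum()>3 else None)
        print(n,k+1,r)
    for t in ["beaker","petri_dish","vial"]: print(t,nets.boxes_of(t,n)[:1])
E
```

```text
clock: 12.78
tool_pos: [0.4331, 0.1252, 0.2155]
orientation: [-179.9, 0.1, -96.9]
force: [-0.2, -0.7, 0.1]
opening: 0.0005
clock: 13.52
tool_pos: [0.4523, 0.2827, 0.2146]
orientation: [180.0, -0.0, -96.9]
force: [0.4, -1.3, 0.2]
opening: 0.0004
top 1 [90, 306, 321, 317, 321, 319, 320, 320, 93]
top 2 [90, 90, 90, 90, 91, 91, 90, 90, 91]
top 3 [90, 91, 92, 91, 91, 90, 91, 91, 90]
top 4 [15, 16, 20, 110, 91, 65, 42, 20, 15]
beaker [{'location': [0.4756, -0.4541, 0.0386], 'score': 0.82}]
petri_dish []
vial []
side 1 [92, 300, 299, 93, 90, 91, 91, None, None]
side 2 [91, 92, 91, 91, 90, 91, 91, 91, 91]
side 3 [89, -753, 88, 88, -332, -750, 89, 89, -755]
side 4 [-758, -759, -756, -338, -759, -759, -759, -758, -760]
beaker [{'location': [0.458, -0.4164, 0.0695], 'score': 0.58}]
petri_dish [{'location': [0.3557, -0.346, 0.0173], 'score': 0.8}]
vial [{'location': [0.4218, 0.2064, 0.0919], 'score': 0.3}]
```

View pics/top2.png

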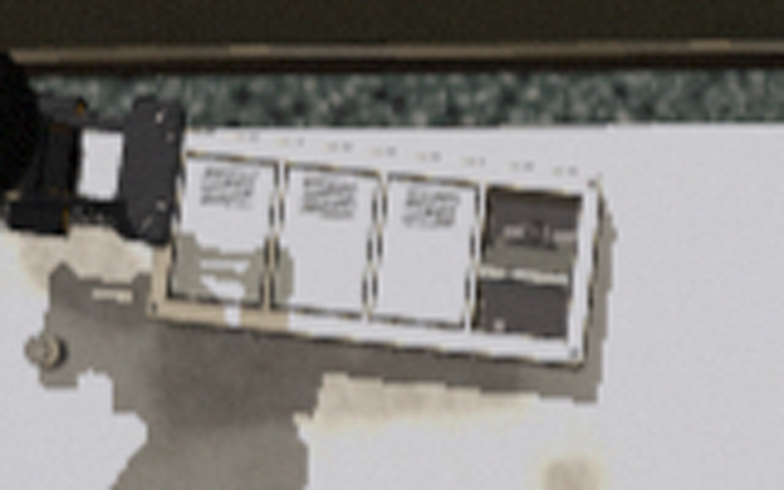

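View pics/side2.png

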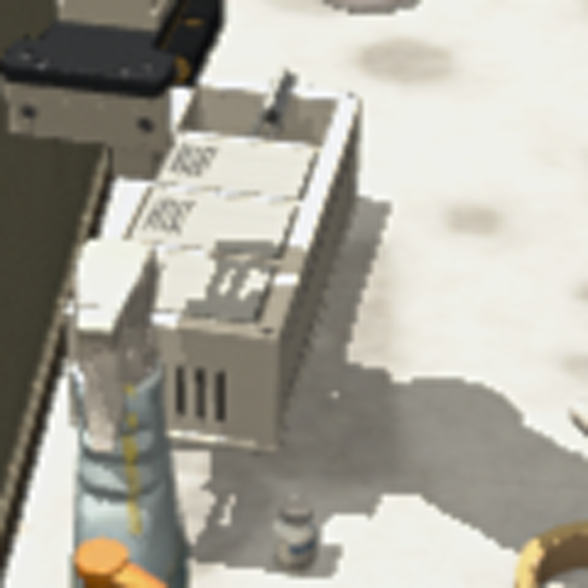

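Cover 4 stands open at the stop: its depth profile slopes about 1.17 rad. In the top view it is edge-on at (525,275), and covers 1–3 look flush. The vial at (40,350) is undisturbed. The gripper body is close above the bottle, so I'll back away from it before handing in.

```bash
python3 -m jog '0 0 0 0.9 0 -0.5 -1; 0 0 0 0.9 0 -0.5 -1; 0 0 0 0.9 0 0 -1; 0 0 0 0 0 0 -1; 0 0 0 0 0 0 -1; 0 0 0 0 0 0 -1'; python3 - <<'E'
from plant import ctrl,vision
import cv2
p,d=vision.snapshot("side"); cv2.imwrite("pics/s3.png",cv2.resize(p[120:370,230:430,::-1],None,fx=2.4,fy=2.4))
E
```

```text
clock: 14.68
tool_pos: [0.4397, 0.1763, 0.254]
orientation: [180.0, -0.0, -96.9]
force: [-0.1, -0.2, 0.4]
opening: 0.0003
```

View pics/s3.png

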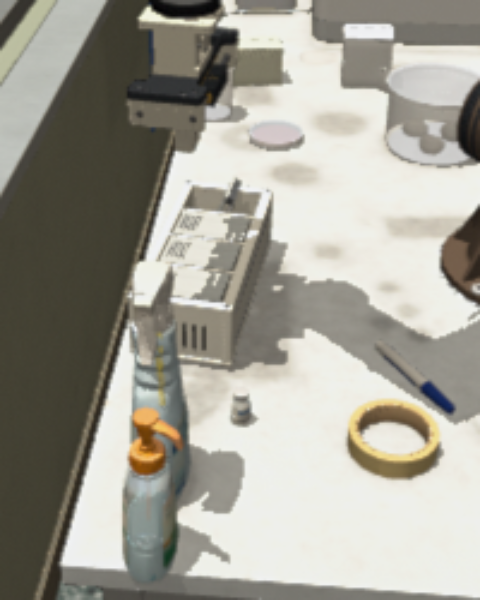

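The rightmost cover stands open at (232,190), the other three are shut, the vial at (240,405) and the bottles are in place, and the robot is clear.

```bash
python3 -c "
from plant import ctrl
print(ctrl.close_job())"
```

```text
the job is handed in; nothing more can be done
None
```

The unlatched cover was cover 4, the rightmost. It now stands open, the other three are shut, and the job is handed in at about 14.7 s.

- **Finding it:** I pressed each cover in turn with shut fingertips. Covers 1, 2 and 3 resisted with 5.9, 7.6 and 8.0 N at about 1 mm of give, so they are latched. Cover 4 gave way at 1–2 N.
- **Opening it:** I pushed its ribbed end down to about 32 mm below the deck, then lifted the fingers clear.
- **Last checks:** Depth from the top camera puts cover 4 at about 1.17 rad, against 1.2 at its stop. Covers 2 and 3 measured flush at about 90 mm. Cover 1 was partly hidden by the gripper but looked flush where visible. The force on the tool was near zero.
- **Beaker, dish and vial:**
  - The beaker read in place within the networks' error from the top camera; the side camera's reading was 12 mm off in x, with a low score.
  - The dish read in place from the side camera only; the top camera missed it.
  - The networks did not find the vial in the last look: the top camera gave nothing and the side camera gave a false low-score hit on the dock. It still shows standing in place in the pictures.
- **Near miss:** On the way back the gripper body passed close above the spray bottle. The bottle did not shift in the side picture and no contact force showed, so I backed away before handing in.

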